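# Dispense ceramic tray feet from a shutter hopper into a measuring cup

## Task

Lift the small yellow measuring cup out of the large steel one and stand it on the green ring under the hopper's outlet. Then slide the red shutter open so that all six ceramic balls drop into the cup without spilling any, and push the shutter fully closed again. Leave the filled cup standing under the outlet, and leave the large cup and everything else on the table where they are.

Things in the scene. Friction and masses are not known exactly. Their poses are not given: they have to be found in the camera images.
- cup: small yellow measuring cup, at first nested loosely in the large steel cup, standing on that cup's floor. Round, open top, 60 mm high, outer diameter 72 mm at the foot, 80 mm at the rim, wall 3 mm, floor 4 mm, about 130 g. Origin: centre of its underside, z up. Its handle runs along its own -x (see cup_grip).
- cup_grip (a point): point on the centre line of the yellow cup's straight handle, 105 mm from the cup's axis along its own -x and 53 mm above the cup's underside: good to grip from above. The handle is a bar 12 mm wide and 12 mm high, level, reaching from the wall to 150 mm from the cup's axis. Axes as the cup's.
- big_cup: large steel measuring cup standing on the table, 46 mm high, outer diameter 96 mm at the rim, wall 3 mm, floor 4 mm thick, about 250 g; handle bar 14 mm wide along its own +x to 137 mm from its origin, top 45 mm high. Origin: centre of its underside. It stays where it is.
- hopper: fixed hopper on a wooden stand; origin on the table below the outlet, z up. Base plate 6 mm thick, x -70 to +95, y +-75 mm. Two posts behind, 14 mm square at x +78, y +-58 mm, joined by a bar, 150 mm high. Square steel spout 54 mm wide, lower end 84 mm above the table; shutter; clear throat 53 mm wide, outlet 44 x 41 mm; clear funnel up to 90 mm wide, top 216 mm high.
- stand_mark (a point): centre of the green ring on top of the hopper's base plate, straight below the outlet, 6 mm above the table: the cup stands centred here. The space under the spout is open to the hopper's -x, +y and -y. Its axes are the hopper's.
- shutter (a joint): slide of the red shutter plate under the hopper, m: 0 = fully closed, 0.05 = fully open (stop at both ends); opens towards the hopper's +y. It slides stiffly (about 2 N) and stays where it is left. It starts within 4 mm of closed; a ball passes from about 0.020, all of them freely when fully open.
- knob_top (a point): centre of the top of the shutter's upright red square knob, 14 x 14 mm and 45 mm tall, standing on the plate, beside the hopper at its y = +135 mm when closed; the top is 153 mm above the table. Grip its upper part, across or along the slide: plate and guide rails below reach 114 mm high. It moves with the shutter. Its axes are the hopper's.
- ball0_center (a point): centre of a glazed white ceramic ball, 20 mm across, 10 g, one of six lying on the shutter in the hopper's throat
- ball1_center (a point): centre of a glazed blue ceramic ball, 20 mm across, 10 g, one of six lying on the shutter in the hopper's throat
- ball2_center (a point): centre of a glazed white ceramic ball, 20 mm across, 10 g, one of six lying on the shutter in the hopper's throat
- ball3_center (a point): centre of a glazed blue ceramic ball, 20 mm across, 10 g, one of six lying on the shutter in the hopper's throat
- ball4_center (a point): centre of a glazed white ceramic ball, 20 mm across, 10 g, one of six lying on the shutter in the hopper's throat
- ball5_center (a point): centre of a glazed blue ceramic ball, 20 mm across, 10 g, one of six lying on the shutter in the hopper's throat
- jar_green: green paint jar with black cap, 60 mm across, 62 mm high; bystander, origin at the centre of its underside
- jar_amber: amber glass jar with black cap, 60 mm across, 62 mm high; bystander, origin at the centre of its underside
- jar_blue: blue paint jar with black cap, 60 mm across, 62 mm high; bystander, origin at the centre of its underside
- ink_pad: ink pad, 70 x 100 x 22 mm; bystander, origin at the centre of its underside
- stamp: wooden hand stamp, 50 mm square with a turned knob, about 60 mm high; bystander, origin at the centre of its underside
- brush: paint brush lying on the table; bystander, origin at the centre of its underside
There are look-alikes about, which are no part of the job. Several things have the shape of the big_cup; the one meant has the colours described above.

How it is judged:
By the outcome, as a careful person would: the job done as asked, in the order asked, and still so for the second after the job is handed in, with the robot touching nothing.
It also fails if it takes over 46 s, if anything falls off the work surface, if the arm or the gripper's body presses on something with over 40 N, if the wrist force passes 120 N, or if a joint passes its speed limit or range.

## Robot

A 7-joint arm with a two-finger parallel gripper is mounted at the origin on the work surface. World frame = base frame: x ahead of the robot, y to its left, z up, the work surface at z = 0. Lengths are in m, angles in rad, forces in N, time in s.
With the tool pointing down it reaches from about 0.4 to 0.9 m from the base axis. Payload 5.6 kg.
Tool frame: the origin (TCP) lies midway between the tips of the shut fingers; the grasp point (between the pads) lies r.grip_depth behind it (r.grip_depth is the distance from the TCP to the grasp point, in m); z points along the fingers, y is the line along which they close (so a half turn about z gives the same grasp; the last joint's range is limited). The gripper opens to 92 mm and grips with 3 to 60 N. Pads are 20 mm wide; open, the fingers measure 128 mm over their backs; the gripper's body (75 mm by 189 mm) begins 69 mm behind the grasp point.
Start: joints at [1.239, 0.468, -0.012, 1.603, 0.006, 1.071, -0.056], TCP at [0.185, -0.623, 0.215] pointing down, gripper open.
Joint ranges: [-2.53, 2.53], [-0.31, 2.02], [-1.57, 1.55], [0.28, 2.44], [-1.29, 4.43], [0.15, 1.84], [-2.92, 2.92]. Speed limits (rad/s): [2.57, 2.57, 3.14, 3.14, 3.14, 3.14, 3.14].

## Interface

Orientations are given as [roll, pitch, yaw] about the fixed x, y, z axes, in that order (R = Rz(yaw) Ry(pitch) Rx(roll)).
In Python, from rig import r gives the robot as it stands.
- The arm moves only by the tool apply_moves, never from a script. Its argument "targets" is a list of rows, each a list of 3 entries, a list of its own where there are three numbers: the turn, a rotation vector about the world's x, y, z in degrees, then the shift along the world's x, y, z in m, then the finger opening in m, from 0 to 0.0919. A call has 1 to 20 rows; each row is the pose to reach, as a shift and turn from the pose commanded when the call began; what a row does not reach only later rows make up. A row lasts 1/8 s, in which the tool goes at most 62.5 mm and 10.7 degrees, less where a joint would pass 70% of its speed; a pose out of reach is approached as far as the arm can. A call with a gripper value outside its range is refused whole. The fingers move at their own pace and stop on an object; the grip force is fixed at half the most. Time passes only in rows, so rows that repeat a pose let the fingers close. It gives the time, the measured TCP pose, the force, the opening and the grip force at its end, in the units of the state.
- r.get_obs(): the state, without advancing time (a new reading comes with each control period).
- r.grab_frame(name): name is "side" or "top" or "wrist"; returns a dict with "pixels" (384x512x3 uint8, blue, green, red), "camera_matrix" (3x3 intrinsics, pixels), "k1" (the pictures are not rectified: a ray, as slopes to the right and down, at radius r is drawn at 1 + k1 r^2 times it, then the intrinsics apply), "rvec" (rotation vector, rad) and "tvec" (3), from world to camera coordinates, as OpenCV has them. Camera axes: x right, y down, z forward; pixel columns grow to the right and rows downward; lengths in m; the calibration is good to about 2 mm. A picture is of the moment at which its call begins. There is no depth.
- r.hand_in(): hands the job in; it is judged then, once.
Trained networks look in the newest picture that a camera, given by its name, has taken for a name from the list of things; names that differ only in an ending like _2 or _b are one class to them, and where a whole thing is asked for, a point or a joint stands for the part that bears it (a point fixed in the world has none). Each returns a list of dicts, best first, with "confidence" (0 to 1); they miss things now and then, are a little off and sometimes report something else, mostly with a low value. They report only what shows in the picture. A call takes as long as a camera call. They do not tell look-alikes from the thing itself.
- r.outline_of(target, camera): "mask" (384x512 bool, what is visible of it) and "extent" ([left, top, right, bottom] in pixels, round what is visible of it).
The state is a dict: "clock": time; "qpos": joint angles; "joint_vel": joint speeds; "joint_torque": joint torques, N m; "tcp_pos": TCP position; "eef_rot": TCP orientation; "force": force on the tool from outside, world axes, zero at the start; "torque": the same for the moment, N m; "gripper_width": opening from 0.0 (shut) to 1.0 (fully open); "grip_force": force on a finger pad.
Only numpy, scipy, OpenCV 4.12 (cv2) and the standard library are available. Lean on these libraries where they do the work, as an engineer would, in place of code of your own. Each camera call takes 0.05 s, during which the arm holds its last target. There are 200 camera calls.

## Working session

There is one attempt and no reset: what is moved stays moved. The work goes in short steps, Python scripts to look and compute and a tool call to move; the robot and the scene stay as the last step left them, time stands still between calls to the robot, and variables do not carry over. Pictures are saved under pics/ and viewed, at most 10 in all, crops included, and the job is handed in when it is done.

Besides the shell and the picture viewer there is one more tool, called after ">>>" by a JSON object that holds its "api" and its "payload". apply_moves: Moves the arm, as the interface text tells. Its arguments: {"type":"object","properties":{"targets":{"type":"array"}},"required":["targets"]}

```bash
mkdir -p pics
cat > h.py <<'E'
import numpy as np, cv2
from rig import r
def cam(f):
    R,_=cv2.Rodrigues(np.array(f["rvec"],float)); return R,np.array(f["tvec"],float).ravel(),np.array(f["camera_matrix"],float),float(f["k1"])
def proj(f,P):
    R,t,K,k=cam(f); return cv2.projectPoints(np.atleast_2d(np.array(P,float)),R,t,K,np.array([k,0,0,0,0.]))[0].reshape(-1,2)
def back(f,px,z):
    R,t,K,k=cam(f); s=cv2.undistortPoints(np.array(px,float).reshape(-1,1,2),K,np.array([k,0,0,0,0.])).reshape(-1,2)
    d=np.c_[s,np.ones(len(s))]@R; c=-R.T@t
    return c+d*((z-c[2])/d[:,2])[:,None]
E
python3 - <<'E'
from h import *
o=r.get_obs(); print(o["tcp_pos"],o["eef_rot"],o["gripper_width"],r.grip_depth)
a=[]
for n in ["top","side"]:
    f=r.grab_frame(n); a.append(f["pixels"]); R,t,K,k=cam(f); print(n,-R.T@t,K[0,0],k)
    for T in ["cup","big_cup","hopper","knob_top"]:
        for d in r.outline_of(T,n)[:4]:
            e=d["extent"]; m=np.argwhere(d["mask"]).mean(0)[::-1]; print(T,round(d["confidence"],2),np.round(e),m.round(),back(f,[m],.05).round(3))
    cv2.imwrite(f"pics/{n}0.png",cv2.resize(f["pixels"],(800,600)))
E
```

```text
[ 0.18489514 -0.62255354  0.2136615 ] [-3.13986155e+00  1.40313835e-04  2.88766110e-01] 1.001686460495894 0.0187
top [ 0.27993556 -0.12878743  1.46969444] 462.65756810916344 -0.1071100272538016
cup 0.72 [351. 206. 370. 268.] [360. 232.] [[ 0.496 -0.461  0.05 ]]
cup 0.61 [298. 206. 324. 264.] [309. 225.] [[ 0.518 -0.302  0.05 ]]
big_cup 0.85 [392. 190. 426. 244.] [407. 226.] [[ 0.519 -0.613  0.05 ]]
big_cup 0.51 [292. 178. 321. 236.] [304. 206.] [[ 0.575 -0.286  0.05 ]]
hopper 0.94 [170. 156. 252. 223.] [216. 189.] [[ 0.623 -0.01   0.05 ]]
knob_top 0.56 [170. 188. 202. 206.] [186. 198.] [[0.593 0.085 0.05 ]]
side [-0.21247615 -1.33591572  1.0662346 ] 475.9538334925763 -0.10388614445954691
cup 0.76 [230. 225. 269. 257.] [254. 240.] [[ 0.515 -0.3    0.05 ]]
cup 0.56 [190. 219. 195. 244.] [194. 231.] [[ 0.366 -0.146  0.05 ]]
big_cup 0.92 [249. 226. 285. 254.] [264. 246.] [[ 0.525 -0.344  0.05 ]]
big_cup 0.89 [300. 277. 340. 322.] [316. 302.] [[ 0.505 -0.636  0.05 ]]
hopper 0.8 [225. 152. 264. 217.] [246. 182.] [[0.694 0.027 0.05 ]]
knob_top 0.66 [148. 174. 168. 196.] [157. 183.] [[0.389 0.214 0.05 ]]
knob_top 0.24 [154. 169. 166. 178.] [158. 171.] [[0.433 0.299 0.05 ]]
```

View pics/top0.png

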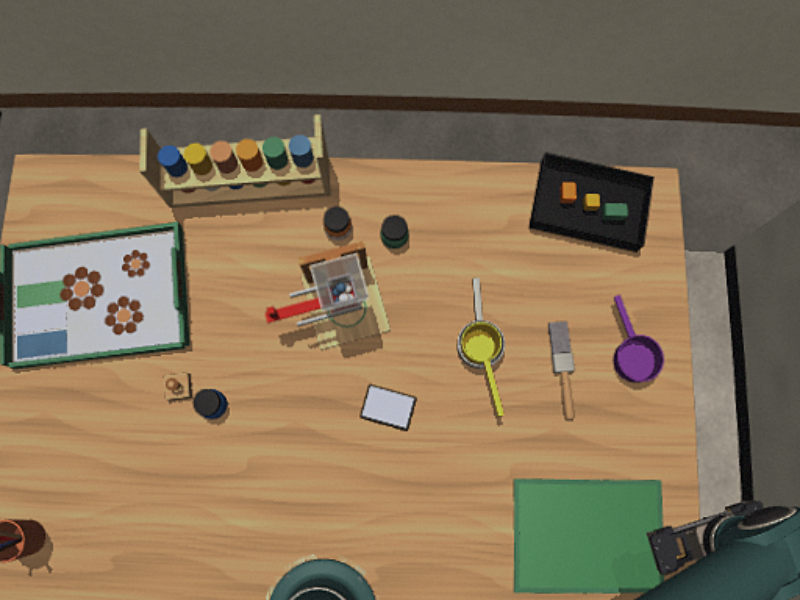

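View pics/side0.png

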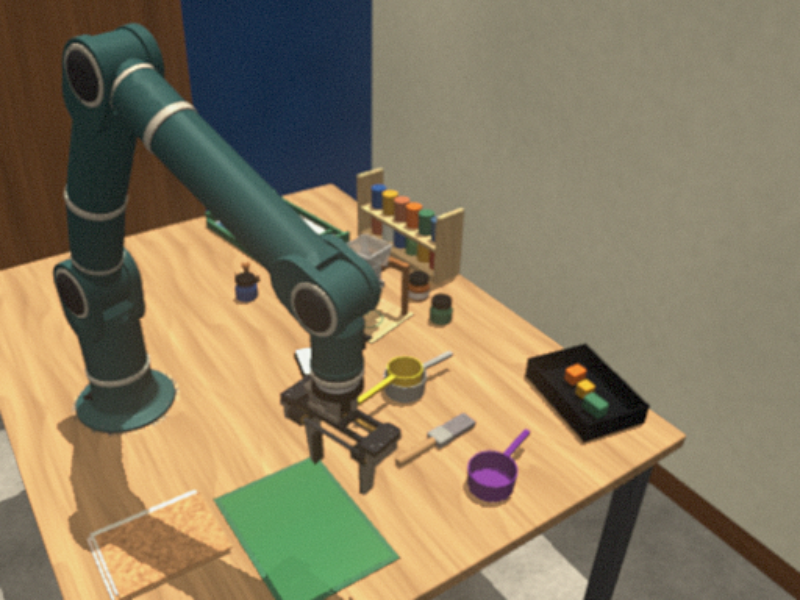

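The top view shows the yellow cup in the steel cup at (480,343) of the 800x600 picture, with its handle pointing down to (500,415). The hopper is at (340,285), its red knob at (270,315) and the posts' bar at (335,255). Possible mix-ups for the cups are the purple cup at (637,358), a look-alike, the steel cup's handle at (476,290), and the scraper at (563,370). By its colour I choose yellow-in-steel at (480,343), and I check it in a crop.

Run:
```python
from h import *
f=r.grab_frame("top"); im=f["pixels"]
cv2.imwrite("pics/crop1.png",cv2.resize(im[145:275,165:345],None,fx=4.4,fy=4.4,interpolation=cv2.INTER_CUBIC))
hsv=cv2.cvtColor(im,cv2.COLOR_BGR2HSV)
y=cv2.inRange(hsv,(24,150,90),(36,255,255)); y[:, :280]=0; y[:170]=0;y[280:]=0;y[:,335:]=0
p=np.argwhere(y)[:,::-1]; print(len(p),p.min(0),p.max(0))
w=back(f,p,.0635)[:,:2]
# handle: pixels far from the blob centre
c=w[w[:,0]>np.percentile(w[:,0],60)].mean(0)
for i in range(4):
    h=w[np.linalg.norm(w-c,axis=1)>.05]; b=w[np.linalg.norm(w-c,axis=1)<.045]
    (x0,y0),rad=cv2.minEnclosingCircle(b.astype(np.float32)); c=np.array([x0,y0])
print("c",c,rad); hm=h.mean(0); d=hm-c; print("handle yaw via centre",np.degrees(np.arctan2(*d[::-1])))
l=cv2.fitLine(h.astype(np.float32),cv2.DIST_HUBER,0,.01,.01).ravel(); print("line",l,np.degrees(np.arctan2(l[1],l[0])),"far",np.linalg.norm(h-c,axis=1).max(), "dist of c", np.cross(l[:2],c-l[2:]))
rd=cv2.inRange(hsv,(0,170,80),(6,255,255)); rd[:, :165]=0; rd[:,215:]=0; rd[:170]=0; rd[230:]=0
p=np.argwhere(rd)[:,::-1]; print("red",len(p),p.min(0),p.max(0))
```

```text
479 [296 206] [322 265]
c [ 0.53047985 -0.29780787] 0.04371824860572815
handle yaw via centre -165.18098884948662
line [ 0.9679043   0.25131893  0.43490434 -0.32309395] 14.5555725 far 0.14449348441125393 dist of c 0.0004545693815600771
red 225 [170 189] [214 205]<stdin>:14: DeprecationWarning: Arrays of 2-dimensional vectors are deprecated. Use arrays of 3-dimensional vectors instead. (deprecated in NumPy 2.0)
```

View pics/crop1.png

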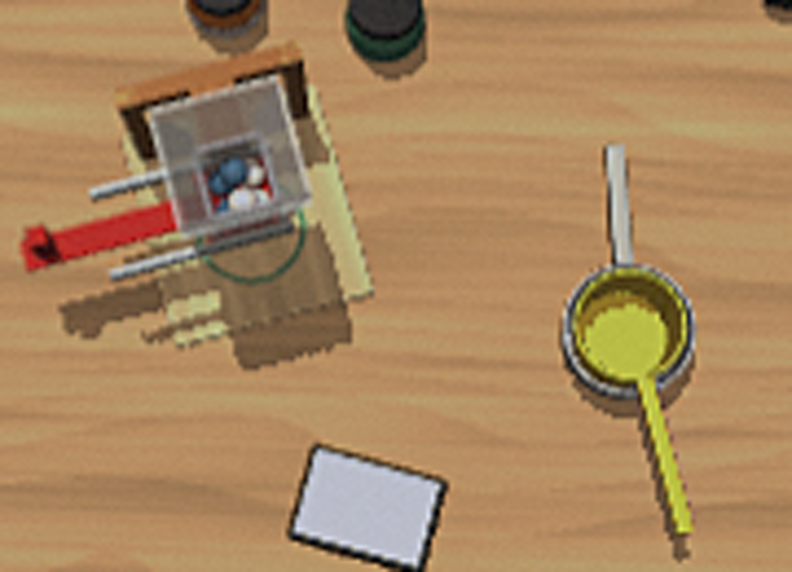

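The crop shows the yellow cup inside the steel rim at crop (628,335), its handle ending at (685,535). It also shows the hopper funnel corners, the base corner at (372,292) and the knob top at about (40,240). Next I fit the hopper pose to those pixels.

Run:
```python
from h import *
from scipy.optimize import least_squares
f=r.grab_frame("top")
u=np.array([(372,292),(310,87),(150,110),(272,80),(310,207),(187,235),(41,240)],float)
px=(u+.5)/4.4-.5+[165,145]
H=np.array([(-70,-75,6),(95,-75,6),(45,45,216),(45,-45,216),(-45,-45,216),(-45,45,216),(0,135,153)])/1e3
def P(q):
    c,s=np.cos(q[2]),np.sin(q[2]); h=H.copy(); h[6,1]+=q[3]
    return np.c_[q[0]+c*h[:,0]-s*h[:,1],q[1]+s*h[:,0]+c*h[:,1],h[:,2]]
s=least_squares(lambda q:(proj(f,P(q))-px).ravel(),[.6,-.02,.25,0],loss="soft_l1")
q=s.x; print("hopper",q[:2],np.degrees(q[2]),"slide",q[3]); print((proj(f,P(q))-px).round(1).tolist())
print("knob",P(q)[6])
a=np.radians(14.6); d=np.array([np.cos(a),np.sin(a)])
# cup centre from rim and handle end
c=np.array([.5305,-.2978])+.0055*d; g=c-.105*d
print("cup",c,"grip",g,"shift",g-r.get_obs()["tcp_pos"][:2])
a=q[2];e=np.array([np.cos(a),np.sin(a)]); print("place grip",q[:2]-.105*e, "pre -0.14",q[:2]-.245*e)
f2=r.grab_frame("side")
def ck(n,p,z): print(n,proj(f2,[list(p)+[z]]).round())
ck("cup top",c,.064);ck("tip",c-.15*d,.058);ck("funnel",q[:2],.216)
```

```text
hopper [ 0.60760775 -0.02231432] 17.879239381850052 slide -0.0009812737384422175
[[0.2, 0.2], [0.2, -0.4], [-1.9, 0.7], [1.0, -1.1], [1.2, -0.3], [-2.0, 2.2], [-0.1, -0.4]]
knob [0.56646242 0.10523207 0.153     ]
cup [ 0.5358224  -0.29641362] grip [ 0.43421294 -0.3228809 ] shift [0.24916316 0.3002331 ]
place grip [ 0.50767865 -0.05455056] pre -0.14 [ 0.37443985 -0.09753221]
cup top [[259. 234.]]
tip [[229. 257.]]
funnel [[234. 157.]]
```

>>> {"api": "apply_moves", "payload": {"targets": [[[0, 0, -2], [0.035, 0.043, 0], 0.06], [[0, 0, -2], [0.071, 0.086, 0], 0.06], [[0, 0, -2], [0.107, 0.129, 0], 0.06], [[0, 0, -2], [0.142, 0.171, 0], 0.06], [[0, 0, -2], [0.178, 0.214, -0.03], 0.06], [[0, 0, -2], [0.213, 0.257, -0.06], 0.06], [[0, 0, -2], [0.249, 0.3, -0.095], 0.06], [[0, 0, -2], [0.249, 0.3, -0.095], 0.06]]}}

```text
clock: 1.65
tcp_pos: [0.4356, -0.3181, 0.1176]
eef_rot: [-3.137, 0.001, 0.261]
force: [0.0, 0.2, 0.1]
gripper_width: 0.654
grip_force: 0.0
```

Run:
```python
from h import *
o=r.get_obs(); print(o["clock"],o["tcp_pos"],o["eef_rot"])
f=r.grab_frame("wrist"); im=f["pixels"]; cv2.imwrite("pics/w1.png",im); R,t,K,k=cam(f); print(-R.T@t)
hsv=cv2.cvtColor(im,cv2.COLOR_BGR2HSV)
y=cv2.inRange(hsv,(24,150,90),(36,255,255))
n,l,st,ce=cv2.connectedComponentsWithStats(y); i=1+st[1:,4].argmax(); print(st[i])
p=np.argwhere(l==i)[:,::-1]; w=back(f,p,.063)[:,:2]
a=np.radians(14.6); d=np.array([np.cos(a),np.sin(a)]); nn=np.array([-d[1],d[0]]); c=np.array([.5358,-.2964])
s=(w-c)@d; v=(w-c)@nn
for lo in np.arange(-.16,.06,.01):
    m=(s>=lo)&(s<lo+.01)
    if m.sum()>20: print(round(lo+.005,3),m.sum(),v[m].min().round(4),v[m].max().round(4))
print("tip s",s.min())
```

```text
1.65 [ 0.43561673 -0.31813375  0.11756343] [-3.13720838e+00  1.19405564e-03  2.61392388e-01]
[ 0.50603944 -0.2997683   0.28806455]
[217  27  99 104 448]
-0.035 75 -0.0241 0.0233
-0.025 40 -0.033 0.0309
-0.015 44 -0.0371 0.0353
-0.005 37 -0.0377 0.0367
0.005 39 -0.0374 0.0366
0.015 54 -0.0354 0.0341
0.025 71 -0.0305 0.0287
0.035 88 -0.0198 0.0183
tip s -0.03843438964380179
```

View pics/w1.png

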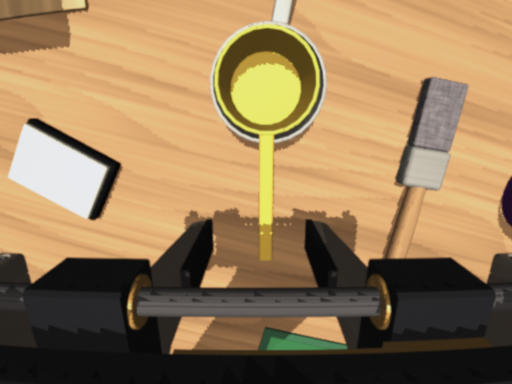

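The wrist view shows the handle straight up the picture, from (266,140) to (265,260), between the open fingers at (200,250) and (320,250). It is slightly right of their middle. The cup centre agrees to 1 mm.

>>> {"api": "apply_moves", "payload": {"targets": [[[0, 0, 0], [0, 0, -0.02], 0.06], [[0, 0, 0], [0, 0, -0.04], 0.06]]}}

```text
clock: 1.95
tcp_pos: [0.4337, -0.3255, 0.0803]
eef_rot: [3.139, -0.001, 0.251]
force: [-0.0, -0.4, -0.1]
gripper_width: 0.65
grip_force: 0.0
```

>>> {"api": "apply_moves", "payload": {"targets": [[[0, 0, 0], [0, 0, -0.025], 0.06], [[0, 0, 0], [0, 0, -0.041], 0.06], [[0, 0, 0], [0, 0, -0.041], 0.06], [[0, 0, 0], [0, 0, -0.041], 0.0], [[0, 0, 0], [0, 0, -0.041], 0.0], [[0, 0, 0], [0, 0, -0.041], 0.0], [[0, 0, 0], [0, 0, -0.041], 0.0]]}}

```text
clock: 2.82
tcp_pos: [0.4342, -0.3232, 0.0389]
eef_rot: [3.141, -0.0, 0.254]
force: [0.6, 0.0, 0.0]
gripper_width: 0.239
grip_force: 0.0
```

>>> {"api": "apply_moves", "payload": {"targets": [[[0, 0, 0], [0, 0, 0], 0.0], [[0, 0, 0], [0, 0, 0], 0.0], [[0, 0, 0], [0, 0, 0.004], 0.0], [[0, 0, 0], [0, 0, 0.02], 0.0], [[0, 0, 0], [0, 0, 0.04], 0.0], [[0, 0, 0], [0, 0, 0.065], 0.0], [[0, 0, 0], [0, 0, 0.065], 0.0], [[0, 0, 0], [0, 0, 0.065], 0.0]]}}

```text
clock: 3.82
tcp_pos: [0.4337, -0.3229, 0.1034]
eef_rot: [-3.141, 0.0, 0.254]
force: [0.1, -0.3, -1.4]
gripper_width: 0.127
grip_force: 30.0
```

Run:
```python
from h import *
o=r.get_obs(); print(o["clock"],o["tcp_pos"],o["eef_rot"],o["grip_force"])
f=r.grab_frame("wrist"); im=f["pixels"]; g=r.grab_frame("side")["pixels"]
cv2.imwrite("pics/lift.png",np.hstack([cv2.resize(im[:,150:450],(400,512)),cv2.resize(g[190:290,190:270],(400,512))]))
hsv=cv2.cvtColor(im,cv2.COLOR_BGR2HSV)
y=cv2.inRange(hsv,(24,150,90),(36,255,255))
n,l,st,ce=cv2.connectedComponentsWithStats(y); i=1+st[1:,4].argmax()
p=np.argwhere(l==i)[:,::-1]; w=back(f,p,o["tcp_pos"][2]+.0187+.007)[:,:2]-o["tcp_pos"][:2]
a=o["eef_rot"][2]; d=np.array([np.cos(a),np.sin(a)]); nn=np.array([-d[1],d[0]])
s=w@d;v=w@nn; print(st[i],"along",s.min(),s.max()); 
m=s>.07; print("lat",v[m].min(),v[m].max())
```

```text
3.825 [ 0.43367318 -0.32291565  0.10337978] [-3.14134020e+00  4.23524773e-04  2.53847600e-01] 29.998008906841278
[182   0 154 132 463] along 0.06660768931678072 0.12680967345512328
lat -0.03666141785550515 0.0369966637774439
```

View pics/lift.png

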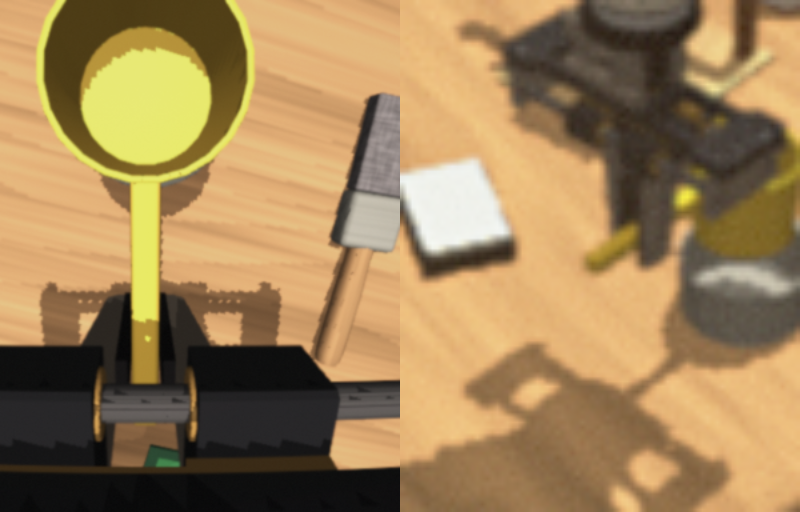

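Both views show the yellow cup held level and clear of the steel cup, with the handle centred in the fingers. I carry it in front of the hopper and look again.

>>> {"api": "apply_moves", "payload": {"targets": [[[0, 0, 0], [-0.003, 0.02, 0], 0.0], [[0, 0, 1], [-0.009, 0.065, 0], 0.0], [[0, 0, 2], [-0.016, 0.115, 0], 0.0], [[0, 0, 3.3], [-0.022, 0.165, 0], 0.0], [[0, 0, 3.3], [-0.028, 0.21, 0], 0.0], [[0, 0, 3.3], [-0.031, 0.235, 0], 0.0], [[0, 0, 3.3], [-0.031, 0.235, -0.02], 0.0], [[0, 0, 3.3], [-0.031, 0.235, -0.035], 0.0], [[0, 0, 3.3], [-0.031, 0.235, -0.035], 0.0], [[0, 0, 3.3], [-0.031, 0.235, -0.035], 0.0]]}}

```text
clock: 5.18
tcp_pos: [0.4029, -0.0876, 0.0688]
eef_rot: [-3.141, 0.0, 0.312]
force: [-0.0, 0.2, -1.2]
gripper_width: 0.129
grip_force: 30.0
```

Run:
```python
from h import *
o=r.get_obs(); print(o["clock"],o["tcp_pos"],o["eef_rot"])
f=r.grab_frame("wrist"); im=f["pixels"]
cv2.imwrite("pics/pre.npy.png",im)
q=np.array([.6076,-.0223]);a=np.radians(17.9)
def W(h): h=np.array(h)/1e3; return [q[0]+np.cos(a)*h[0]-np.sin(a)*h[1],q[1]+np.sin(a)*h[0]+np.cos(a)*h[1],h[2]]
v=cv2.resize(im,None,fx=1.5,fy=1.5)
for h in [(-70,-75,6),(-70,75,6),(-27,-27,84),(-27,27,84),(27,-27,84),(0,0,6),(-45,-45,216),(-45,45,216),(95,-75,6),(0,135,153)]:
    p=proj(f,W(h))[0]; print(h,p.round()); 
    if -9<p[0]<600 and -9<p[1]<400: cv2.drawMarker(v,tuple(int(x) for x in p*1.5),(255,0,255),cv2.MARKER_CROSS,10,1)
cv2.imwrite("pics/pre.png",v)
```

```text
5.175 [ 0.40291204 -0.08756638  0.06881558] [-3.14142655e+00  4.26303350e-05  3.12012631e-01]
(-70, -75, 6) [358.  23.]
(-70, 75, 6) [161.  22.]
(-27, -27, 84) [ 317. -125.]
(-27, 27, 84) [ 204. -125.]
(27, -27, 84) [ 316. -222.]
(0, 0, 6) [260. -81.]
(-45, -45, 216) [  640306. -1390222.]
(-45, 45, 216) [ -540685. -1230111.]
(95, -75, 6) [ 362. -201.]
(0, 135, 153) [441. 411.]
```

View pics/pre.png

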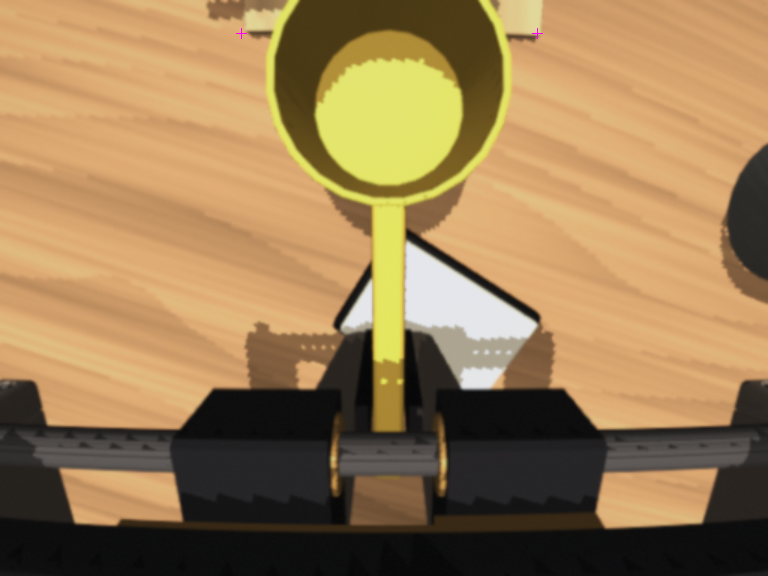

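The wrist view shows the base plate's front corners at (243,32) and (542,35), against predictions of (241,33) and (537,33). The fit is good to about 2 mm, so I shift 1 mm to the hopper's -y. The cup goes down next, then in under the spout.

>>> {"api": "apply_moves", "payload": {"targets": [[[0, 0, 0], [0, 0, -0.018], 0.0], [[0, 0, 0], [0, 0, -0.018], 0.0], [[0, 0, 0], [0.02, 0.006, -0.018], 0.0], [[0, 0, 0], [0.045, 0.0137, -0.018], 0.0], [[0, 0, 0], [0.07, 0.0213, -0.018], 0.0], [[0, 0, 0], [0.085, 0.026, -0.018], 0.0], [[0, 0, 0], [0.085, 0.026, -0.018], 0.0]]}}

```text
clock: 6.1
tcp_pos: [0.4888, -0.0618, 0.051]
eef_rot: [3.141, -0.001, 0.312]
force: [0.1, 0.4, -1.4]
gripper_width: 0.13
grip_force: 30.0
```

>>> {"api": "apply_moves", "payload": {"targets": [[[0, 0, 0], [0.007, 0.002, 0], 0.0], [[0, 0, 0], [0.014, 0.004, 0], 0.0], [[0, 0, 0], [0.02, 0.006, 0], 0.0], [[0, 0, 0], [0.02, 0.006, 0], 0.0], [[0, 0, 0], [0.02, 0.006, -0.006], 0.0], [[0, 0, 0], [0.02, 0.006, -0.009], 0.0], [[0, 0, 0], [0.02, 0.006, -0.009], 0.0]]}}

```text
clock: 6.98
tcp_pos: [0.5077, -0.0562, 0.0413]
eef_rot: [-3.141, 0.001, 0.311]
force: [-0.3, 0.3, 0.0]
gripper_width: 0.127
grip_force: 30.0
```

>>> {"api": "apply_moves", "payload": {"targets": [[[0, 0, 0], [0, 0, 0], 0.045], [[0, 0, 0], [0, 0, 0], 0.045], [[0, 0, 0], [0, 0, 0], 0.045], [[0, 0, 0], [-0.006, -0.002, 0.03], 0.045], [[0, 0, 0], [-0.02, -0.006, 0.08], 0.045], [[0, 0, 0], [-0.05, -0.015, 0.13], 0.045], [[0, 0, 0], [-0.05, -0.015, 0.13], 0.045]]}}

```text
clock: 7.85
tcp_pos: [0.4591, -0.0721, 0.1752]
eef_rot: [3.137, -0.006, 0.31]
force: [0.7, 0.9, -0.4]
gripper_width: 0.491
grip_force: 0.0
```

Run:
```python
from h import *
o=r.get_obs(); print(o["clock"],o["tcp_pos"],o["eef_rot"],o["gripper_width"])
f=r.grab_frame("wrist"); im=f["pixels"]
q=np.array([.6076,-.0223]);a=np.radians(17.9)
def W(h): h=np.array(h)/1e3; return [q[0]+np.cos(a)*h[0]-np.sin(a)*h[1],q[1]+np.sin(a)*h[0]+np.cos(a)*h[1],h[2]]
v=cv2.resize(im,None,fx=1.5,fy=1.5)
for h in [(-70,-75,6),(-70,75,6),(-27,-27,84),(-27,27,84),(-40,0,66),(-150,0,65),(0,135,153)]:
    p=proj(f,W(h))[0]; print(h,p.round()); 
    if -9<p[0]<600 and -9<p[1]<400: cv2.drawMarker(v,tuple(int(x) for x in p*1.5),(255,0,255),cv2.MARKER_CROSS,10,1)
cv2.imwrite("pics/placed.png",v)
```

```text
7.85 [ 0.45908235 -0.07214672  0.1751656 ] [ 3.13732276 -0.0060257   0.30975193] 0.4910176899203335
(-70, -75, 6) [320. 107.]
(-70, 75, 6) [192. 108.]
(-27, -27, 84) [287.  52.]
(-27, 27, 84) [224.  52.]
(-40, 0, 66) [256.  71.]
(-150, 0, 65) [256. 186.]
(0, 135, 153) [ 43. -11.]
```

View pics/placed.png

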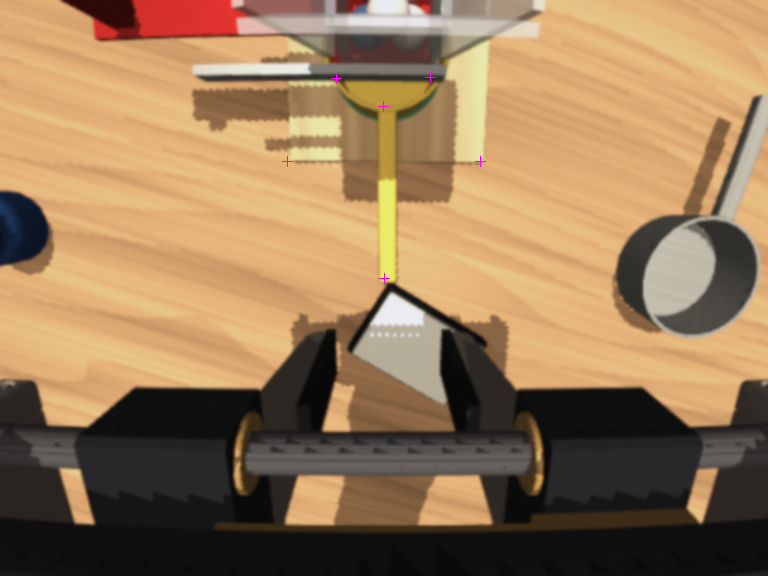

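The view shows the cup under the spout, its handle centre line in the middle of the plate, and the steel cup still standing at (690,275). The handle tip at (388,284) lies about 7 px beyond its predicted position, so I measure the fore-and-aft offset relative to the plate edge.

Run:
```python
from h import *
o=r.get_obs(); print(o["tcp_pos"],o["eef_rot"])
f=r.grab_frame("wrist"); im=f["pixels"]
q=np.array([.6076,-.0223]);a=np.radians(17.9); Rh=np.array([[np.cos(a),np.sin(a)],[-np.sin(a),np.cos(a)]])
hl=lambda px,z:((back(f,[px],z)[0,:2]-q)@Rh.T*1e3).round(1)
hsv=cv2.cvtColor(im,cv2.COLOR_BGR2HSV)
for c in [208,214,310,316]: # plate front edge columns
    print("col",c,[ (int(v)) for v in im[98:118,c].mean(1)])
c=258
print("hsv col 258 r60-84",[tuple(int(x) for x in h) for h in hsv[60:86,250]])
print("tip",[tuple(int(x) for x in h) for h in hsv[180:196,c]])
y=cv2.inRange(hsv,(22,120,60),(38,255,255)); 
for rr in [100,130,160,180]: 
    x=np.flatnonzero(y[rr,235:285])+235; print(rr,x.min(),x.max(),hl((x.mean(),rr),.065))
for p,z in [((258,107),.006),((258,75),.066),((258,79),.006),((258,190),.065),((194,107),.006),((322,107),.006)]: print(p,z,hl(p,z))
```

```text
[ 0.45877412 -0.07168261  0.17327419] [ 3.13903856 -0.00361928  0.31034026]
col 208 [198, 205, 206, 206, 205, 206, 205, 192, 143, 126, 156, 177, 181, 179, 178, 179, 179, 179, 178, 177]
col 214 [197, 208, 208, 208, 208, 209, 207, 193, 150, 134, 158, 178, 182, 182, 181, 179, 179, 179, 179, 180]
col 310 [200, 199, 199, 199, 199, 199, 198, 198, 190, 161, 130, 141, 162, 169, 173, 174, 174, 175, 177, 179]
col 316 [204, 204, 203, 203, 204, 204, 203, 203, 197, 170, 133, 154, 165, 165, 166, 170, 173, 174, 175, 176]
hsv col 258 r60-84 [(21, 172, 188), (22, 173, 187), (22, 172, 188), (22, 173, 187), (22, 172, 188), (21, 172, 188), (22, 171, 189), (22, 173, 187), (22, 173, 184), (21, 175, 181), (21, 176, 180), (21, 176, 168), (21, 179, 134), (21, 184, 90), (22, 183, 74), (21, 176, 71), (27, 133, 67), (47, 94, 73), (42, 82, 84), (21, 101, 116), (17, 115, 144), (17, 117, 150), (16, 117, 151), (16, 119, 150), (17, 118, 151), (17, 117, 151)]
tip [(30, 146, 236), (30, 146, 236), (30, 147, 235), (30, 147, 236), (30, 147, 235), (30, 148, 235), (29, 149, 234), (26, 161, 223), (22, 165, 158), (17, 146, 94), (15, 131, 76), (14, 125, 57), (13, 90, 34), (0, 32, 24), (0, 21, 24), (10, 27, 28)]
100 256 257 [-66.4   0.2]
130 253 264 [-94.4  -1.6]
160 253 264 [-123.7   -1.6]
180 253 264 [-144.    -1.5]
(258, 107) 0.006 [-70.3  -1.3]
(258, 75) 0.066 [-44.   -1.2]
(258, 79) 0.006 [-39.5  -1.3]
(258, 190) 0.065 [-154.4   -1. ]
(194, 107) 0.006 [-69.8  72.9]
(322, 107) 0.006 [-70.1 -75.5]
```

The cup stands centred within about 2 mm: its lateral offset matches the plate, and its rim is at -41 mm against the expected -40. The knob is next. I turn the tool 90° so the fingers close across the slide and the body clears the funnel.

>>> {"api": "apply_moves", "payload": {"targets": [[[0, 0, 10], [0, 0.01, 0.025], 0.05], [[0, 0, 20], [0.01, 0.03, 0.04], 0.05], [[0, 0, 30], [0.025, 0.055, 0.04], 0.05], [[0, 0, 40], [0.04, 0.08, 0.04], 0.05], [[0, 0, 50], [0.055, 0.105, 0.04], 0.05], [[0, 0, 60], [0.07, 0.13, 0.04], 0.05], [[0, 0, 70], [0.085, 0.15, 0.04], 0.05], [[0, 0, 80], [0.1, 0.17, 0.04], 0.05], [[0, 0, 90], [0.107, 0.178, 0.04], 0.05], [[0, 0, 90], [0.107, 0.178, 0.04], 0.05], [[0, 0, 90], [0.107, 0.178, 0.04], 0.05]]}}

```text
clock: 9.32
tcp_pos: [0.5645, 0.1065, 0.2102]
eef_rot: [-3.139, -0.001, 1.879]
force: [-0.3, -1.0, 0.8]
gripper_width: 0.544
grip_force: 0.0
```

Run:
```python
from h import *
o=r.get_obs(); print(o["clock"],o["tcp_pos"],o["eef_rot"],o["qpos"])
f=r.grab_frame("wrist"); R,t,K,k=cam(f); print(-R.T@t)
im=f["pixels"]; hsv=cv2.cvtColor(im,cv2.COLOR_BGR2HSV)
rd=cv2.inRange(hsv,(0,150,60),(8,255,255))|cv2.inRange(hsv,(174,150,60),(180,255,255)); n,l,st,ce=cv2.connectedComponentsWithStats(rd)
for i in range(1,n):
    if st[i,4]>60: print(st[i],back(f,[ce[i]],.153).round(4))
v=cv2.resize(im,None,fx=1.5,fy=1.5)
for P in [(.5665,.1052,.153),(.566,.107,.153)]: print(proj(f,P)); cv2.drawMarker(v,tuple(int(x) for x in proj(f,P)[0]*1.5),(255,0,255),cv2.MARKER_CROSS,8,1)
cv2.imwrite("pics/knob.png",v)
```

```text
9.325 [0.56454019 0.10651259 0.21020497] [-3.13931158e+00 -6.39185076e-04  1.87911746e+00] [ 0.21127406  0.41874178 -0.58347593  1.76497271  0.26217316  1.03863592
 -0.15895595]
[0.54303483 0.17587934 0.38086224]
[ 251  176   23  112 2322] [[0.5737 0.0864 0.153 ]]
[454 254  33  20 114] [[0.7735 0.1177 0.153 ]]
[[260.3142601  209.05748402]]
[[260.40139842 206.96539605]]
```

View pics/knob.png

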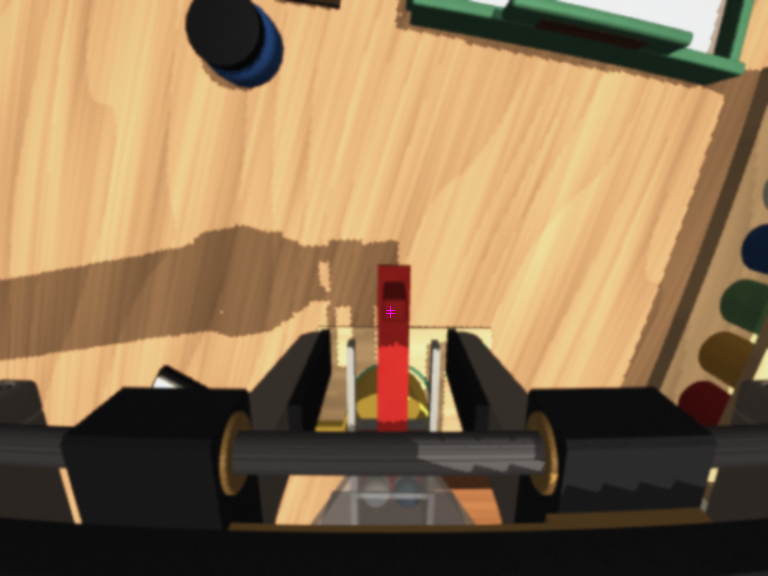

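The view shows the red shutter with its upright knob at (394,305), between the fingers at (320,370) and (455,370), about 2 mm towards the posts' side. I descend with that correction and close.

>>> {"api": "apply_moves", "payload": {"targets": [[[0, 0, 0], [0.003, 0, -0.03], 0.05], [[0, 0, 0], [0.003, 0, -0.06], 0.05], [[0, 0, 0], [0.003, 0, -0.084], 0.05], [[0, 0, 0], [0.003, 0, -0.084], 0.05], [[0, 0, 0], [0.003, 0, -0.084], 0.0], [[0, 0, 0], [0.003, 0, -0.084], 0.0], [[0, 0, 0], [0.003, 0, -0.084], 0.0], [[0, 0, 0], [0.003, 0, -0.084], 0.0], [[0, 0, 0], [0.003, 0, -0.084], 0.0]]}}

```text
clock: 10.5
tcp_pos: [0.5681, 0.1068, 0.1281]
eef_rot: [3.141, 0.0, 1.882]
force: [-0.7, -0.7, 4.3]
gripper_width: 0.149
grip_force: 30.0
```

>>> {"api": "apply_moves", "payload": {"targets": [[[0, 0, 0], [-0.0031, 0.0095, 0], 0.0], [[0, 0, 0], [-0.0077, 0.0238, 0], 0.0], [[0, 0, 0], [-0.0123, 0.038, 0], 0.0], [[0, 0, 0], [-0.0153, 0.0476, 0], 0.0], [[0, 0, 0], [-0.0157, 0.0487, 0], 0.0], [[0, 0, 0], [-0.0157, 0.0487, 0], 0.0], [[0, 0, 0], [-0.0157, 0.0487, 0], 0.0], [[0, 0, 0], [-0.0157, 0.0487, 0], 0.0]]}}

```text
clock: 11.5
tcp_pos: [0.5542, 0.1517, 0.128]
eef_rot: [3.141, 0.006, 1.879]
force: [2.4, -11.6, 7.0]
gripper_width: 0.15
grip_force: 30.0
```

Run:
```python
from h import *
o=r.get_obs(); print(o["clock"],o["tcp_pos"],o["force"])
f=r.grab_frame("top"); g=r.grab_frame("side"); w=r.grab_frame("wrist")
print("hopper px",proj(f,(.608,-.0235,.1)),proj(g,(.608,-.0235,.06)))
a=cv2.resize(f["pixels"][140:230,170:260],(400,400),interpolation=cv2.INTER_CUBIC);b=cv2.resize(g["pixels"][140:230,190:280],(400,400),interpolation=cv2.INTER_CUBIC)
cv2.imwrite("pics/open.png",np.hstack([a,b]))
for n in ["top","side","wrist"]:
    print(n,[(np.round(d["extent"]).tolist(),round(d["confidence"],2)) for d in r.outline_of("ball0_center",n)])
```

```text
11.5 [0.55424266 0.15168616 0.12801601] [  2.36653223 -11.6143635    6.99763062]
hopper px [[219.56703753 190.32989505]] [[234.28410289 192.26499141]]
top []
side []
wrist []
```

View pics/open.png

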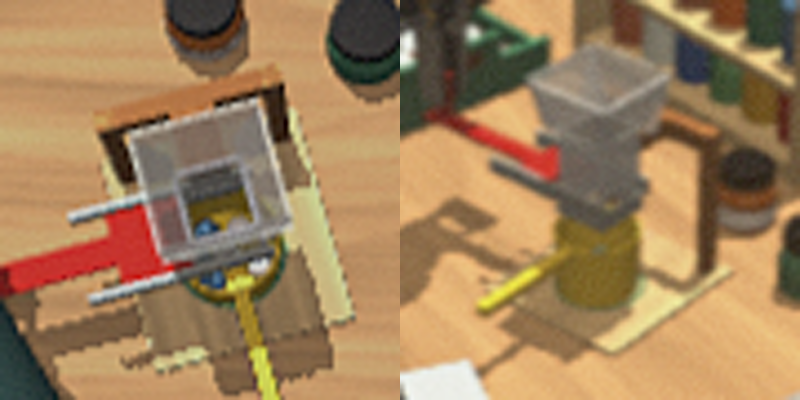

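The throat is empty, and blue and white balls lie in the cup (left half, around (215,275) and (260,265)). No ball shows on the table or plate. The knob moved 47 mm and now presses on the open stop. I now push it closed, fully to the stop.

>>> {"api": "apply_moves", "payload": {"targets": [[[0, 0, 0], [0.005, -0.015, 0], 0.0], [[0, 0, 0], [0.01, -0.03, 0], 0.0], [[0, 0, 0], [0.0145, -0.0435, 0], 0.0], [[0, 0, 0], [0.0165, -0.05, 0], 0.0], [[0, 0, 0], [0.018, -0.0545, 0], 0.0], [[0, 0, 0], [0.018, -0.0545, 0], 0.0], [[0, 0, 0], [0.018, -0.0545, 0], 0.0]]}}

```text
clock: 12.68
tcp_pos: [0.5691, 0.1038, 0.128]
eef_rot: [-3.141, -0.002, 1.884]
force: [-4.2, 0.2, 9.3]
gripper_width: 0.151
grip_force: 30.0
```

>>> {"api": "apply_moves", "payload": {"targets": [[[0, 0, 0], [0.001, -0.003, 0], 0.0], [[0, 0, 0], [0.001, -0.003, 0], 0.0], [[0, 0, 0], [0.001, -0.003, 0], 0.0]]}}

```text
clock: 13.05
tcp_pos: [0.5691, 0.1037, 0.1281]
eef_rot: [-3.141, -0.006, 1.886]
force: [-7.0, 7.2, 8.2]
gripper_width: 0.15
grip_force: 30.0
```

>>> {"api": "apply_moves", "payload": {"targets": [[[0, 0, 0], [0, 0, 0], 0.05], [[0, 0, 0], [0, 0, 0], 0.05], [[0, 0, 0], [0, 0, 0], 0.05], [[0, 0, 0], [0, 0, 0.03], 0.05], [[0, 0, 0], [0, 0, 0.08], 0.05], [[0, 0, 0], [-0.02, 0.05, 0.12], 0.05], [[0, 0, 0], [-0.06, 0.09, 0.12], 0.05], [[0, 0, 0], [-0.12, 0.12, 0.12], 0.05], [[0, 0, 0], [-0.12, 0.12, 0.12], 0.05]]}}

```text
clock: 14.18
tcp_pos: [0.4479, 0.2205, 0.248]
eef_rot: [3.142, 0.001, 1.889]
force: [0.6, -0.3, 0.5]
gripper_width: 0.544
grip_force: 0.0
```

Run:
```python
from h import *
f=r.grab_frame("top"); g=r.grab_frame("side")
a=cv2.resize(f["pixels"][140:275,165:330],(440,360),interpolation=cv2.INTER_CUBIC);b=cv2.resize(g["pixels"][140:230,190:280],(360,360),interpolation=cv2.INTER_CUBIC)
cv2.imwrite("pics/end.png",np.hstack([a,b]))
hsv=cv2.cvtColor(f["pixels"],cv2.COLOR_BGR2HSV)
rd=cv2.inRange(hsv,(0,170,80),(6,255,255)); rd[:, :160]=0; rd[:,215:]=0; rd[:170]=0; rd[230:]=0
p=np.argwhere(rd)[:,::-1]; print("red",len(p),p.min(0),p.max(0))
```

```text
red 236 [171 184] [214 205]
```

View pics/end.png

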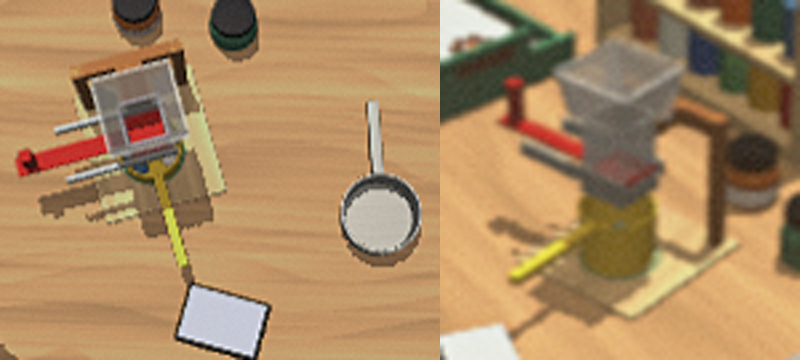

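The shutter is closed again and the throat shows only red plate. The cup stands on the ring with the balls in it, the steel cup is in place, and the arm is clear.

```bash
python3 -c "
from rig import r
print(r.hand_in())"
```

```text
the job is handed in; nothing more can be done
None
```

I handed the job in at about 14 s: the cup stands on the green ring under the outlet with the balls in it, the shutter is pushed closed to its stop, and the large cup is where it was. The throat looked empty with the shutter open and no spilled balls showed, but I did not count all six in the cup.

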